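Press the hanger clip on the painted panel with the locking pliers

ROBOT

A 6-joint arm with a two-finger parallel gripper is mounted at the origin on the work surface. World frame = base frame: x ahead of the robot, y to its left, z up, the work surface at z = 0. Lengths are in m, angles in rad, forces in N, time in s.
With the tool pointing down it reaches from about 0.4 to 0.825 m from the base axis. Payload 7 kg.
Tool frame: the origin (TCP) lies midway between the tips of the shut fingers; the grasp point (between the pads) lies hold_point_z behind it (hold_point_z is the distance from the TCP to the grasp point, in m); z points along the fingers, y is the line along which they close (so a half turn about z gives the same grasp; the last joint's range is limited). The gripper opens to 88 mm and grips with 3 to 60 N. Pads are 19 mm wide; open, the fingers measure 130 mm over their backs; the gripper's body (78 mm by 193 mm) begins 47 mm behind the grasp point.
Start: joints at [1.515, 0.359, 0.012, 0, -1.224, -0.288], TCP at [0.228, 0.635, 0.227] pointing down, gripper open.
Joint ranges: [-3.07, 3.07], [-1.43, 2.12], [-1.02, 1.25], [-3.03, 1.67], [-3.05, -0], [-3.03, 3.03]. Speed limits (rad/s): [2.39, 2.39, 3.01, 3.14, 3.14, 3.14].

INTERFACE

Orientations are given as [roll, pitch, yaw] about the fixed x, y, z axes, in that order (R = Rz(yaw) Ry(pitch) Rx(roll)).
In Python, from station import * gives the robot as it stands.
- The arm moves only by the tool apply_moves, never from a script. Its argument "steps" is a list of rows, each an object with "translation": the shift along the world's x, y, z scaled (see below), a list of three; "rotation": the turn, a rotation vector about the world's x, y, z scaled (see below), a list of three. A call has exactly 10 rows; each row is the pose to reach, as a shift and turn from the pose commanded when the call began; what a row does not reach only later rows make up. The controller multiplies each number of a shift by 250 mm and each number of a turn by 30 degrees. A row lasts 1/12 s, in which the tool goes at most 41.7 mm and 7.16 degrees, less where a joint would pass 70% of its speed; a pose out of reach is approached as far as the arm can. A call with a number of a shift or a turn outside -1 to 1 is refused whole. A call with a gripper value outside its range is refused whole. "jaw" is the closure, from -1 (fully open) to 1 (shut), so that 0 is half open, set as the call begins (left out, the last holds). The fingers move at their own pace and stop on an object; "newtons" is the grip in N (left out, the last holds). Time passes only in rows, so rows that repeat a pose let the fingers close, or fill a call up. It gives the time, the measured TCP pose, the force, the opening and the grip force at its end, in the units of the state.
- get_state(): the state, without advancing time (a new reading comes with each control period).
- grab_frame(name): name is "scene" or "top" or "wrist"; returns the picture (420x560x3 uint8, blue, green, red); there is no depth.
- camera_model(name): a dict with "fx", "fy", "cx", "cy" (pixels), "k1" (the pictures are not rectified: a ray, as slopes to the right and down, at radius r is drawn at 1 + k1 r^2 times it, then the intrinsics apply), "xyz" and "rotation" of the camera in the world. Camera axes: x right, y down, z forward; pixel columns grow to the right and rows downward; lengths in m; the calibration is good to about 2 mm. A picture is of the moment at which its call begins: read the wrist's pose just before it. camera_model takes no time and is no camera call; for the wrist camera it gives the pose at the moment of the call.
- job_done(): hands the job in; it is judged then, once.
The state is a dict: "t": time; "q": joint angles; "qd": joint speeds; "joint_efforts": joint torques, N m; "eef_pos": TCP position; "ee_rot": TCP orientation; "force": force on the tool from outside, world axes, zero at the start; "moment": the same for the moment, N m; "width": finger opening in m; "gripper_force": force on a finger pad.
Only numpy, scipy, OpenCV 4.12 (cv2) and the standard library are available. Lean on these libraries where they do the work, as an engineer would, in place of code of your own. Each camera call takes 0.05 s, during which the arm holds its last target. There are 200 camera calls.

TASK

The painted panel needs its brass hanger clip pressed flat: squeeze the two handles of the blue-gripped locking pliers together until they snap over centre, and let go so that they stay locked on the clip by themselves for a moment. Then pull that tool's red release lever sideways until the handles spring open, and let the lever go. The yellow-gripped pliers are holding a glued frame: leave them locked.

Things in the scene. Friction and masses are not known exactly. Their poses are not given: they have to be found in the camera images.
- blue_pliers: Locking pliers with BLUE grips, fixed level on a wooden stand (board 300 x 130 x 18 mm), all centred 75 mm above the table. Frame used for all: origin at table level under the handle pivot, on the midline of the locked handles; x points to the jaws, y to the fixed handle, z up. Steel head x -20 to 30 mm; handles to x -150; painted panel with brass clip in the jaws, x 45 to 163, top z 143 mm.
- blue_handle (a joint): Squeeze, rad: 0 open (start), 0.22 locked at its stop; past 0.12 it snaps shut, below it springs open. Bars 14 mm wide, z 64 to 86 mm, free at the outer sides. Fixed bar y 3 to 17 mm, on a rib. Moving bar hinged at x 0, y -10: locked y -17 to -3; open, splayed to -y. At x -75 over both: open y -34 to 17, locked -17 to 17, so close centred on y 0; takes about 8 N there.
- blue_lever (a joint): Pull of the blue pliers' RED release lever, rad: 0 rest (light spring returns it), stop 0.7. Upright paddle x -150 to -217, y 5.5 to 14.5, z 63 to 97 mm, hinged at x -140, y 10 in the fixed handle's tail, both its sides free. Pull or push it to +y, away from the moving handle: meets the locked handle at about 0.2, at about 0.5 (28 mm, 5 N) the handles spring open.
- clip (a joint): Bent-out leg of the brass clip on the painted panel, rad: 0 = splayed open (start), about 0.4 = pressed flat by the jaws when the handles lock; it stays where it is pressed.
- yellow_handle (a joint): Handle of the other, equal pliers on an equal stand, with YELLOW grips, handles together, a dark wooden frame corner in the jaws; left or right of the blue ones, about 300 to 500 mm off. rad: 0 = locked (start), up to 0.22 as it opens. To be left locked.

How it is judged:
On the way, in this order (a step that is already met when the one before it is completed fails the run):
1. the blue pliers are locked over centre on the clip, and stay so with nothing touching them (value of joint blue_handle above 0.19 rad and value of joint clip above 0.3 rad and contact force between each of the fingers, the arm and blue_pliers below 0.3 N), for 0.2 s.
2. the red release lever of the blue pliers is being pulled (past 0.1 rad) while they are still locked (value of joint blue_lever above 0.1 rad and value of joint blue_handle above 0.17 rad).
At the end, for the whole second after the job is handed in: The clip is pressed flat (over 0.3 rad), the blue handles are open again (under 0.04 rad), the red lever is back at rest (under 0.1 rad) and the yellow pliers are still locked (under 0.03 rad) (value of joint blue_handle below 0.04 rad and value of joint blue_lever below 0.1 rad and value of joint clip above 0.3 rad and value of joint yellow_handle below 0.03 rad); the robot touches nothing.
It fails at once if the yellow pliers are unlocked (value of joint yellow_handle above 0.05 rad).
It also fails if it takes over 43 s, if anything falls off the work surface, if the arm or the gripper's body presses on something with over 40 N, if the wrist force passes 120 N, or if a joint passes its speed limit or range.

## Working session

There is one attempt and no reset: what is moved stays moved. The work goes in short steps, Python scripts to look and compute and a tool call to move; the robot and the scene stay as the last step left them, time stands still between calls to the robot, and variables do not carry over. Pictures are saved under pics/ and viewed, at most 10 in all, crops included, and the job is handed in when it is done.

Besides the shell and the picture viewer there is one more tool, called as name([rows], argument=value, ...), one row to a line, values as JSON. apply_moves: Moves the arm, as the interface text tells. Shifts and turns lie within -1 to 1; 1 stands for 250 mm of shift or 30 degrees of turn. Its arguments: {"type":"object","properties":{"steps":{"type":"array"},"jaw":{"type":"number"},"newtons":{"type":"number"}},"required":["steps"]}

```bash
mkdir -p pics; python3 - <<'E'
from station import *
import cv2
s=get_state();print(s)
for n in("scene","top"):
    print(n,camera_model(n)); cv2.imwrite(f"pics/{n}0.png",grab_frame(n))
E
```

```text
{'t': 0.0, 'q': array([ 1.51513494e+00,  3.59361584e-01,  1.10476677e-02, -3.25790033e-04,
       -1.22408755e+00, -2.88082265e-01]), 'qd': array([ 8.08177838e-04,  5.32024786e-04, -7.07669121e-05, -1.26520902e-04,
        1.81903399e-03,  3.79698889e-04]), 'joint_efforts': array([ 1.10813248e-04, -5.82710302e+01,  2.93079096e+01,  6.99776977e+00,
        7.21077886e-03, -1.57907593e-04]), 'eef_pos': array([0.22736499, 0.63503572, 0.22563856]), 'ee_rot': array([ 3.13996665e+00, -1.62439394e-04, -3.43854468e-01]), 'force': array([0.91822363, 0.34107621, 0.41766454]), 'moment': array([ 0.03359897,  0.0098725 , -0.05014145]), 'gripper_force': 0.0, 'width': 0.0879321160853665}
scene {'fx': 382.3407192182998, 'fy': 382.3407192182998, 'cx': 279.00116740433367, 'cy': 211.2487684960098, 'k1': 0.031782886749375044, 'xyz': array([1.1619548 , 0.10773611, 0.44952553]), 'rotation': array([-2.14593023,  0.00867214,  1.81525079])}
top {'fx': 427.1271988316164, 'fy': 427.1271988316164, 'cx': 283.5751167371767, 'cy': 208.1660694582805, 'k1': -0.0823337089000802, 'xyz': array([0.49755465, 0.00223054, 0.92427506]), 'rotation': array([-2.99386027, -0.03932231, -1.57347436])}
```

View pics/top0.png

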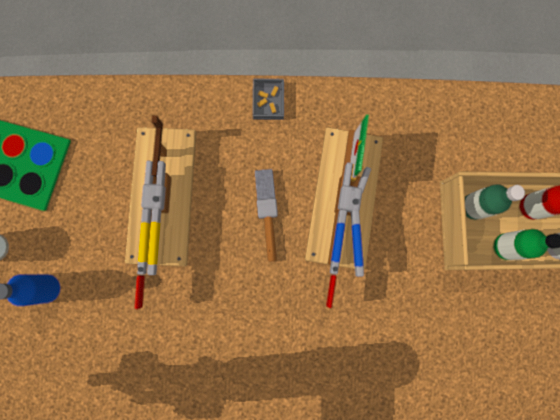

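View pics/scene0.png

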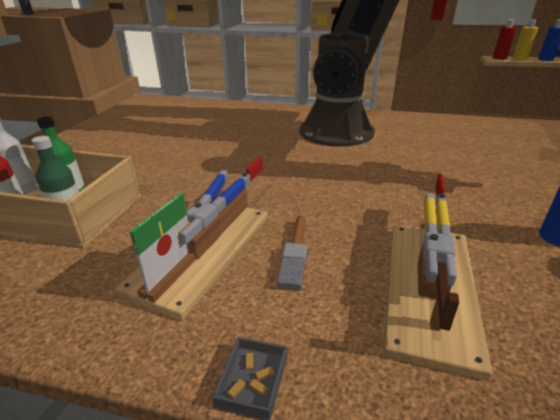

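The top view shows the blue pliers at about (350,195). Their jaws point up the image, which is world +x, and the red lever runs from about (335,275) to (330,305) on the fixed (left) bar. The yellow pliers are at about (150,195). In the scene view, the blue pair is on the left. I'll enlarge the blue pair for pixel readings.

```bash
python3 - <<'E'
import cv2
a=cv2.imread("pics/top0.png")[110:315,295:395]
a=cv2.resize(a[:,:],None,fx=2.9*1,fy=2.9,interpolation=cv2.INTER_CUBIC)
cv2.imwrite("pics/crop.png",a);print(a.shape)
E
```

```text
(594, 290, 3)
```

View pics/crop.png

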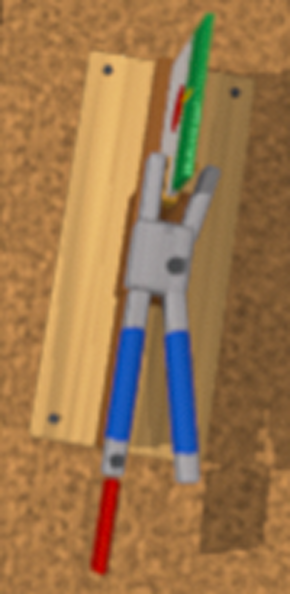

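The crop shows the moving-handle pivot at (176,265), the lever hinge dot at (116,461), the lever tip at (98,572) and the board corners at (90,52) and (30,435). I'll fit the pose from these.

```bash
cat > h.py <<'E'
import numpy as np, cv2
from scipy.spatial.transform import Rotation as R
from scipy.optimize import least_squares
def Rc(c):
    r=np.asarray(c["rotation"]); return r if r.shape==(3,3) else R.from_euler("xyz",r).as_matrix()
def proj(c,P):
    p=(np.atleast_2d(P)-c["xyz"])@Rc(c); s=p[:,:2]/p[:,2:]
    s=s*(1+c["k1"]*(s**2).sum(1,keepdims=True)); return s*[c["fx"],c["fy"]]+[c["cx"],c["cy"]]
def W(v,P):
    P=np.atleast_2d(np.array(P,float)); c,s=np.cos(v[2]),np.sin(v[2])
    return np.c_[v[0]+c*P[:,0]-s*P[:,1],v[1]+s*P[:,0]+c*P[:,1],P[:,2]]
E
python3 - <<'E'
from h import *; from station import *
c=camera_model("top"); print(proj(c,[[0.5,0,0],[.6,0,0],[.5,.1,0]]))
px=np.array([[176,265],[116,461],[98,572]])/2.9+[295,110]
P=np.array([[0,-10,92],[-140,10,87],[-217,10,97]])/1e3
f=least_squares(lambda v:(proj(c,W(v,P))-px).ravel(),[.5,-.15,0])
print(f.x,np.degrees(f.x[2]),f.fun)
v=f.x
print(W(v,[[-.075,0,.075],[-.19,.01,.08]]))
b=np.array([[90,52],[255,75],[30,435],[195,455]])/2.9+[295,110]
g=least_squares(lambda u:(proj(c,W(u,np.array([[150,65,18],[150,-65,18],[-150,65,18],[-150,-65,18]])/1e3))-b).ravel(),[.5,-.15,0]);print(g.x,g.fun)
E
```

```text
[[267.66248845 270.45462795]
 [267.76567005 224.0857718 ]
 [220.88763138 270.47153999]]
[ 0.63891125 -0.16582369 -0.18205238] -10.430833006027735 [ 0.39436897 -0.76045817 -0.40949737 -0.43119069  0.03626001  1.12249518]
[[ 0.56515068 -0.15224505  0.075     ]
 [ 0.45386163 -0.12158975  0.08      ]]
[ 0.65984058 -0.16658871 -0.17083002] [-0.4201809  -2.31682467 -0.32711897  0.09435153 -1.2088214  -0.65192464
  1.98923774  2.64666899]
```

apply_moves([
  {"translation":[0.034,-0.079,0],"rotation":[0,0,0.03]},
  {"translation":[0.068,-0.157,0],"rotation":[0,0,0.06]},
  {"translation":[0.101,-0.236,0],"rotation":[0,0,0.09]},
  {"translation":[0.135,-0.315,0],"rotation":[0,0,0.12]},
  {"translation":[0.169,-0.394,0],"rotation":[0,0,0.15]},
  {"translation":[0.203,-0.472,0],"rotation":[0,0,0.18]},
  {"translation":[0.237,-0.551,0],"rotation":[0,0,0.21]},
  {"translation":[0.27,-0.63,0],"rotation":[0,0,0.25]},
  {"translation":[0.304,-0.708,0],"rotation":[0,0,0.28]},
  {"translation":[0.338,-0.787,0],"rotation":[0,0,0.31]},
], jaw=-1)

```text
t: 0.93
eef_pos: [0.3122, 0.4375, 0.2263]
ee_rot: [3.141, 0.0, -0.181]
force: [0.9, -0.1, 0.2]
width: 0.0874
gripper_force: 0.0
```

apply_moves([
  {"translation":[0.034,-0.079,0],"rotation":[0,0,0]},
  {"translation":[0.068,-0.157,0],"rotation":[0,0,0]},
  {"translation":[0.101,-0.236,0],"rotation":[0,0,0]},
  {"translation":[0.135,-0.315,0],"rotation":[0,0,0]},
  {"translation":[0.169,-0.394,0],"rotation":[0,0,0]},
  {"translation":[0.203,-0.472,0],"rotation":[0,0,0]},
  {"translation":[0.237,-0.551,0],"rotation":[0,0,0]},
  {"translation":[0.27,-0.63,0],"rotation":[0,0,0]},
  {"translation":[0.304,-0.708,0],"rotation":[0,0,0]},
  {"translation":[0.338,-0.787,0],"rotation":[0,0,0]},
])

```text
t: 1.77
eef_pos: [0.3966, 0.2408, 0.2264]
ee_rot: [3.141, 0.0, -0.181]
force: [-0.5, -0.4, -0.2]
width: 0.0875
gripper_force: 0.0
```

apply_moves([
  {"translation":[0.034,-0.079,0],"rotation":[0,0,0]},
  {"translation":[0.068,-0.157,0],"rotation":[0,0,0]},
  {"translation":[0.101,-0.236,0],"rotation":[0,0,0]},
  {"translation":[0.135,-0.315,0],"rotation":[0,0,0]},
  {"translation":[0.169,-0.394,0],"rotation":[0,0,0]},
  {"translation":[0.203,-0.472,0],"rotation":[0,0,0]},
  {"translation":[0.237,-0.551,0],"rotation":[0,0,0]},
  {"translation":[0.27,-0.63,0],"rotation":[0,0,0]},
  {"translation":[0.304,-0.708,0],"rotation":[0,0,0]},
  {"translation":[0.338,-0.787,0],"rotation":[0,0,0]},
])

```text
t: 2.6
eef_pos: [0.4811, 0.0441, 0.2264]
ee_rot: [3.142, 0.0, -0.182]
force: [0.9, 0.1, 0.0]
width: 0.0881
gripper_force: 0.0
```

apply_moves([
  {"translation":[0.034,-0.079,0],"rotation":[0,0,0]},
  {"translation":[0.068,-0.157,0],"rotation":[0,0,0]},
  {"translation":[0.101,-0.236,0],"rotation":[0,0,0]},
  {"translation":[0.135,-0.315,0],"rotation":[0,0,0]},
  {"translation":[0.169,-0.394,0],"rotation":[0,0,0]},
  {"translation":[0.203,-0.472,0],"rotation":[0,0,0]},
  {"translation":[0.237,-0.551,0],"rotation":[0,0,0]},
  {"translation":[0.27,-0.63,0],"rotation":[0,0,0]},
  {"translation":[0.304,-0.708,0],"rotation":[0,0,0]},
  {"translation":[0.338,-0.787,0],"rotation":[0,0,0]},
])

```text
t: 3.43
eef_pos: [0.5656, -0.1525, 0.2262]
ee_rot: [3.142, 0.001, -0.182]
force: [0.3, -0.4, 0.3]
width: 0.088
gripper_force: 0.0
```

```bash
python3 - <<'E'
from h import *; from station import *
import station
s=get_state();print(s['t'],s['eef_pos'],s['ee_rot'],[n for n in dir(station) if 'hold' in n.lower()])
c=camera_model("wrist");print(c)
im=grab_frame("wrist")
v=[.639,-.166,-.182]
P=np.array([[0,-10,92],[-140,10,87],[-217,10,97],[-75,17,86],[-75,3,86],[-150,3,86],[-150,17,86]])/1e3
print(proj(c,W(v,P)))
cv2.imwrite("pics/w1.png",cv2.resize(im,None,fx=1.4,fy=1.4))
E
```

```text
3.4333 [ 0.56558101 -0.15254917  0.22617865] [ 3.14157997e+00  7.21707190e-04 -1.81584694e-01] ['hold_point_z']
{'fx': 362.9153651774704, 'fy': 362.9153651774704, 'cx': 276.86306409004106, 'cy': 211.27373333359574, 'k1': -0.0175042925957122, 'xyz': array([ 0.63831045, -0.1643845 ,  0.38392227]), 'rotation': array([ 2.86065624e+00, -6.07010472e-04, -1.75189645e+00])}
[[291.45967662 105.41483287]
 [266.95882132 268.68472845]
 [267.25730914 349.35720655]
 [258.19131441 197.6879763 ]
 [274.75323919 197.69940257]
 [274.81357929 278.35797986]
 [259.31188926 278.3468696 ]]
```

View pics/w1.png

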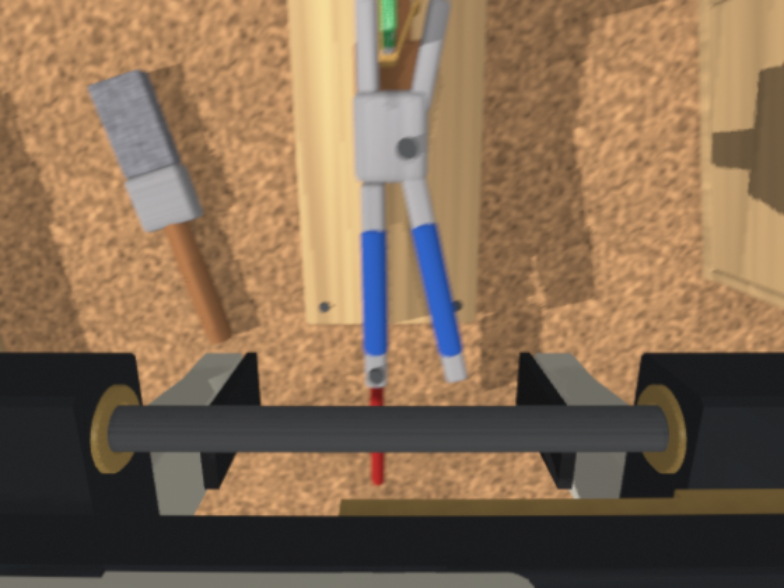

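The wrist view has the pivot at (407,148), the hinge dot at (376,376) and the lever tip at (377,484). After dividing by the 1.4 enlargement, these match the fit to about 1–3 px, so I'll descend and squeeze.

apply_moves([
  {"translation":[0,0,-0.08],"rotation":[0,0,0]},
  {"translation":[0,0,-0.16],"rotation":[0,0,0]},
  {"translation":[0,0,-0.24],"rotation":[0,0,0]},
  {"translation":[0,0,-0.32],"rotation":[0,0,0]},
  {"translation":[0,0,-0.4],"rotation":[0,0,0]},
  {"translation":[0,0,-0.47],"rotation":[0,0,0]},
  {"translation":[0,0,-0.53],"rotation":[0,0,0]},
  {"translation":[0,0,-0.58],"rotation":[0,0,0]},
  {"translation":[0,0,-0.62],"rotation":[0,0,0]},
  {"translation":[0,0,-0.64],"rotation":[0,0,0]},
])

```text
t: 4.32
eef_pos: [0.5646, -0.1514, 0.065]
ee_rot: [3.141, 0.002, -0.182]
force: [-0.4, -0.5, 0.7]
width: 0.0875
gripper_force: 0.0
```

apply_moves([
  {"translation":[0,0,0],"rotation":[0,0,0]},
  {"translation":[0,0,0],"rotation":[0,0,0]},
  {"translation":[0,0,0],"rotation":[0,0,0]},
  {"translation":[0,0,0],"rotation":[0,0,0]},
  {"translation":[0,0,0],"rotation":[0,0,0]},
  {"translation":[0,0,0],"rotation":[0,0,0]},
  {"translation":[0,0,0],"rotation":[0,0,0]},
  {"translation":[0,0,0],"rotation":[0,0,0]},
  {"translation":[0,0,0],"rotation":[0,0,0]},
  {"translation":[0,0,0],"rotation":[0,0,0]},
], jaw=1, newtons=25)

```text
t: 5.15
eef_pos: [0.566, -0.1526, 0.0672]
ee_rot: [3.14, -0.001, -0.18]
force: [-0.7, -7.3, 0.3]
width: 0.0334
gripper_force: 25.0
```

The opening is 33 mm, so the handles are closed to the locked width. I'll release, wait, lift a little and look.

apply_moves([
  {"translation":[0,0,0],"rotation":[0,0,0]},
  {"translation":[0,0,0],"rotation":[0,0,0]},
  {"translation":[0,0,0],"rotation":[0,0,0]},
  {"translation":[0,0,0],"rotation":[0,0,0]},
  {"translation":[0,0,0],"rotation":[0,0,0]},
  {"translation":[0,0,0],"rotation":[0,0,0]},
  {"translation":[0,0,0],"rotation":[0,0,0]},
  {"translation":[0,0,0],"rotation":[0,0,0]},
  {"translation":[0,0,0],"rotation":[0,0,0]},
  {"translation":[0,0,0],"rotation":[0,0,0]},
], jaw=-1)

```text
t: 5.98
eef_pos: [0.5655, -0.1515, 0.0665]
ee_rot: [-3.142, 0.0, -0.181]
force: [-0.1, 0.1, -0.2]
width: 0.0868
gripper_force: 0.0
```

apply_moves([
  {"translation":[0,0,0.04],"rotation":[0,0,0]},
  {"translation":[0,0,0.1],"rotation":[0,0,0]},
  {"translation":[0,0,0.16],"rotation":[0,0,0]},
  {"translation":[0,0,0.22],"rotation":[0,0,0]},
  {"translation":[0,0,0.28],"rotation":[0,0,0]},
  {"translation":[0,0,0.34],"rotation":[0,0,0]},
  {"translation":[0,0,0.4],"rotation":[0,0,0]},
  {"translation":[0,0,0.45],"rotation":[0,0,0]},
  {"translation":[0,0,0.48],"rotation":[0,0,0]},
  {"translation":[0,0,0.48],"rotation":[0,0,0]},
])

```text
t: 6.82
eef_pos: [0.5665, -0.1516, 0.189]
ee_rot: [-3.141, -0.004, -0.181]
force: [0.5, 0.1, -0.1]
width: 0.0874
gripper_force: 0.0
```

```bash
python3 - <<'E'
from h import *; from station import *
s=get_state();print(s['t'],s['eef_pos'],s['ee_rot'],hold_point_z)
im=grab_frame("wrist")
cv2.imwrite("pics/w2.png",im)
v=[.639,-.166,-.182]
p=W(v,[[-.195,-.030,0],[-.195,0.03,0]]);print(p)
E
```

```text
6.8167 [ 0.56651875 -0.15164649  0.18901328] [-3.1411555  -0.00361489 -0.18122487] 0.0188
[[ 0.44179078 -0.16021011  0.        ]
 [ 0.45265059 -0.10120109  0.        ]]
```

View pics/w2.png

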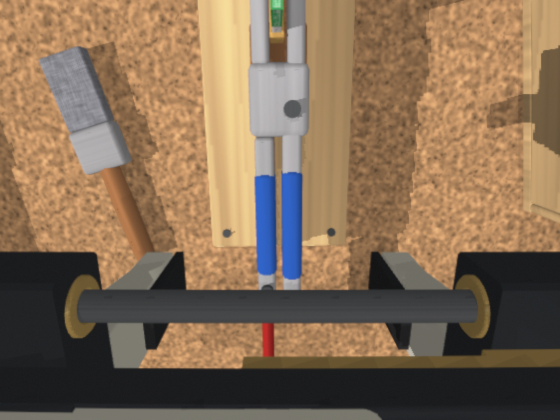

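The handles are together and stay closed with nothing touching them. Next I'll shut the fingers, move beside the lever on its -y side and descend.

apply_moves([
  {"translation":[-0.06,-0.004,0],"rotation":[0,0,0]},
  {"translation":[-0.12,-0.008,0],"rotation":[0,0,0]},
  {"translation":[-0.18,-0.012,0],"rotation":[0,0,0]},
  {"translation":[-0.24,-0.016,0],"rotation":[0,0,0]},
  {"translation":[-0.3,-0.02,0],"rotation":[0,0,0]},
  {"translation":[-0.36,-0.024,0],"rotation":[0,0,0]},
  {"translation":[-0.42,-0.028,0],"rotation":[0,0,0]},
  {"translation":[-0.47,-0.032,0],"rotation":[0,0,0]},
  {"translation":[-0.5,-0.036,0],"rotation":[0,0,0]},
  {"translation":[-0.5,-0.036,0],"rotation":[0,0,0]},
], jaw=1)

```text
t: 7.7
eef_pos: [0.4391, -0.1606, 0.1864]
ee_rot: [-3.141, 0.001, -0.182]
force: [-0.7, 0.2, 0.8]
width: 0.0267
gripper_force: 0.0
```

```bash
python3 - <<'E'
from h import *; from station import *
s=get_state();print(s['t'],s['eef_pos'],s['width'])
im=grab_frame("wrist")
cv2.imwrite("pics/w3.png",im)
E
```

```text
7.7 [ 0.4390933  -0.16062972  0.18638589] 0.026745958886269093
```

View pics/w3.png

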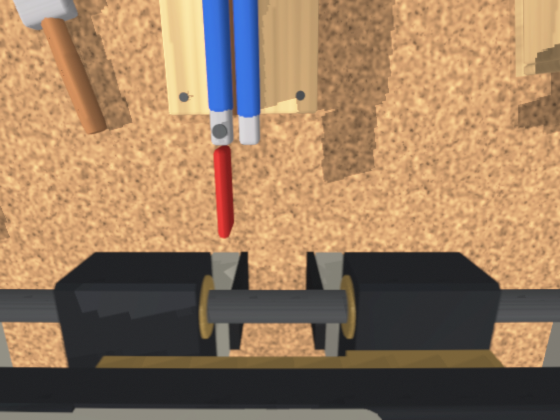

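The lever is at rest, from (222,148) to (224,235), and clear on its right side. The fingers are still closing, so I'll wait three rows before descending.

apply_moves([
  {"translation":[0,0,0],"rotation":[0,0,0]},
  {"translation":[0,0,0],"rotation":[0,0,0]},
  {"translation":[0,0,0],"rotation":[0,0,0]},
  {"translation":[0,0,-0.08],"rotation":[0,0,0]},
  {"translation":[0,0,-0.16],"rotation":[0,0,0]},
  {"translation":[0,0,-0.24],"rotation":[0,0,0]},
  {"translation":[0,0,-0.32],"rotation":[0,0,0]},
  {"translation":[0,0,-0.4],"rotation":[0,0,0]},
  {"translation":[0,0,-0.45],"rotation":[0,0,0]},
  {"translation":[0,0,-0.48],"rotation":[0,0,0]},
])

```text
t: 8.58
eef_pos: [0.44, -0.1605, 0.0648]
ee_rot: [3.141, 0.003, -0.182]
force: [-0.7, -0.4, -0.4]
width: 0.0004
gripper_force: 0.0
```

apply_moves([
  {"translation":[0.003,0.014,0],"rotation":[0,0,0]},
  {"translation":[0.005,0.028,0],"rotation":[0,0,0]},
  {"translation":[0.008,0.042,0],"rotation":[0,0,0]},
  {"translation":[0.01,0.056,0],"rotation":[0,0,0]},
  {"translation":[0.013,0.07,0],"rotation":[0,0,0]},
  {"translation":[0.015,0.083,0],"rotation":[0,0,0]},
  {"translation":[0.017,0.093,0],"rotation":[0,0,0]},
  {"translation":[0.018,0.1,0],"rotation":[0,0,0]},
  {"translation":[0.02,0.108,0],"rotation":[0,0,0]},
  {"translation":[0.02,0.108,0],"rotation":[0,0,0]},
])

```text
t: 9.42
eef_pos: [0.4458, -0.1335, 0.0668]
ee_rot: [3.141, -0.0, -0.181]
force: [-0.0, -2.9, 2.4]
width: 0.0003
gripper_force: 1.7
```

apply_moves([
  {"translation":[0.001,0.008,0],"rotation":[0,0,0]},
  {"translation":[0.003,0.016,0],"rotation":[0,0,0]},
  {"translation":[0.004,0.024,0],"rotation":[0,0,0]},
  {"translation":[0.006,0.032,0],"rotation":[0,0,0]},
  {"translation":[0.007,0.04,0],"rotation":[0,0,0]},
  {"translation":[0.009,0.048,0],"rotation":[0,0,0]},
  {"translation":[0.01,0.056,0],"rotation":[0,0,0]},
  {"translation":[0.012,0.064,0],"rotation":[0,0,0]},
  {"translation":[0.013,0.072,0],"rotation":[0,0,0]},
  {"translation":[0.013,0.072,0],"rotation":[0,0,0]},
])

```text
t: 10.25
eef_pos: [0.4487, -0.1151, 0.0665]
ee_rot: [-3.141, 0.0, -0.181]
force: [-0.6, -1.4, -0.3]
width: 0.0003
gripper_force: 0.6
```

```bash
python3 - <<'E'
from h import *; from station import *
s=get_state();print(s['t'],s['eef_pos'],s['force'])
im=grab_frame("wrist")
cv2.imwrite("pics/w4.png",im)
E
```

```text
10.25 [ 0.44869163 -0.11509254  0.06646632] [-0.58256989 -1.35643872 -0.25367623]
```

View pics/w4.png

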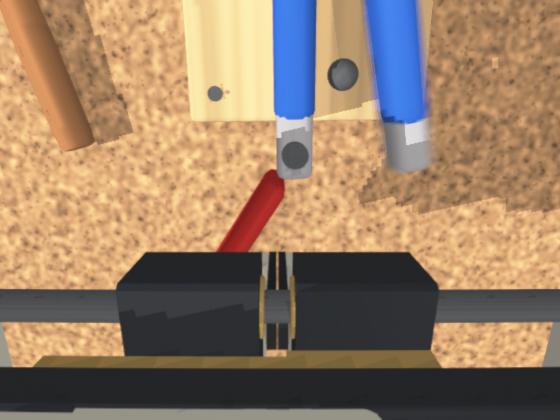

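The handles have sprung open: the moving bar's end is at (408,150), well to the right, and the lever is deflected left. I'll back off in -y past the start point, then lift.

apply_moves([
  {"translation":[-0.003,-0.02,0],"rotation":[0,0,0]},
  {"translation":[-0.007,-0.04,0],"rotation":[0,0,0]},
  {"translation":[-0.011,-0.06,0],"rotation":[0,0,0]},
  {"translation":[-0.015,-0.08,0],"rotation":[0,0,0]},
  {"translation":[-0.018,-0.1,0],"rotation":[0,0,0]},
  {"translation":[-0.022,-0.12,0],"rotation":[0,0,0]},
  {"translation":[-0.026,-0.14,0],"rotation":[0,0,0]},
  {"translation":[-0.029,-0.16,0],"rotation":[0,0,0]},
  {"translation":[-0.033,-0.18,0],"rotation":[0,0,0]},
  {"translation":[-0.033,-0.18,0],"rotation":[0,0,0]},
])

```text
t: 11.13
eef_pos: [0.4404, -0.1613, 0.0665]
ee_rot: [3.142, -0.0, -0.182]
force: [0.5, 1.2, 0.3]
width: 0.0005
gripper_force: 0.0
```

apply_moves([
  {"translation":[0,0,0.06],"rotation":[0,0,0]},
  {"translation":[0,0,0.12],"rotation":[0,0,0]},
  {"translation":[0,0,0.18],"rotation":[0,0,0]},
  {"translation":[0,0,0.24],"rotation":[0,0,0]},
  {"translation":[0,0,0.3],"rotation":[0,0,0]},
  {"translation":[0,0,0.36],"rotation":[0,0,0]},
  {"translation":[0,0,0.42],"rotation":[0,0,0]},
  {"translation":[0,0,0.48],"rotation":[0,0,0]},
  {"translation":[0,0,0.5],"rotation":[0,0,0]},
  {"translation":[0,0,0.5],"rotation":[0,0,0]},
])

```text
t: 11.97
eef_pos: [0.4413, -0.1605, 0.1927]
ee_rot: [-3.141, -0.003, -0.181]
force: [0.3, 0.4, -0.1]
width: 0.0005
gripper_force: 0.0
```

```bash
python3 - <<'E'
from h import *; from station import *
s=get_state();print(s['t'],s['eef_pos'],s['force'])
a=grab_frame("wrist");b=grab_frame("scene")[120:330,90:370]
cv2.imwrite("pics/w5.png",np.vstack([cv2.resize(a[:270],(560,270)),cv2.resize(b,(400,300))[:, :400] if 0 else np.pad(cv2.resize(b,(420,315)),((0,0),(0,140),(0,0)))]))
E
```

```text
11.9667 [ 0.44132886 -0.16048439  0.19270147] [ 0.25797771  0.40150616 -0.10590547]
```

View pics/w5.png

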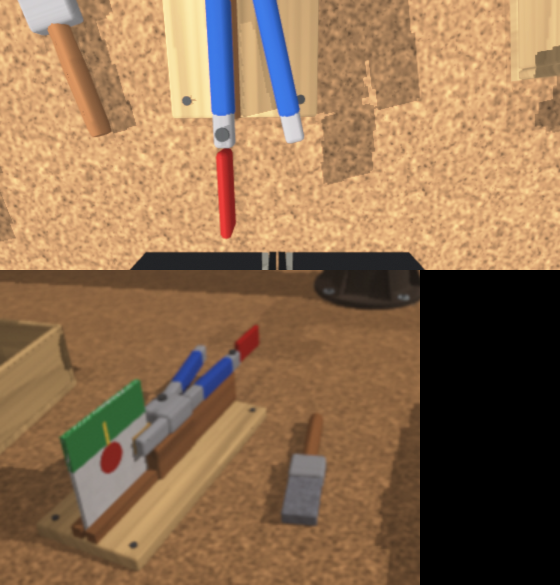

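The handles are open, with the moving bar's end at (292,135). The lever is back at rest, straight from (224,150) to (227,235), and the robot is clear.

```bash
python3 -c "
from station import *
print(job_done())"
```

```text
the job is handed in; nothing more can be done
None
```

I handed the job in at about 12 s. The blue pliers locked on the clip and held by themselves, and the red lever then sprang them open and returned to rest; the yellow pliers were never touched, but the clip's flatness was inferred from the lock, and `job_done()` gave no verdict.

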